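Park the spring plunger and draw out the jar tray

ROBOT

A 6-joint arm with a two-finger parallel gripper is mounted at the origin on the work surface; the furniture and walls round the work are solid. World frame = base frame: x ahead of the robot, y to its left, z up, the work surface at z = 0. Lengths are in m, angles in rad, forces in N, time in s.
With the tool pointing down it reaches from about 0.375 to 0.825 m from the base axis. Payload 5.5 kg.
Tool frame: the origin (TCP) lies between the finger pads; the fingertips stand 19 mm ahead of it and the grasp point (between the pads) is the TCP; z points along the fingers, y is the line along which they close (so a half turn about z gives the same grasp; the last joint's range is limited). The gripper opens to 85 mm and grips with 20 to 120 N. Pads are 22 mm wide; open, the fingers measure 114 mm over their backs; the gripper's body (76 mm by 85 mm) begins 54 mm behind the grasp point. The pads swing forward as they close: fully open they stand 13 mm farther back than shut.
Start: joints at [-1.19, 0.314, -0.047, 1.21, 0, 1.571], TCP at [0.223, -0.557, 0.25] pointing down, gripper open.
Joint ranges: [-2.67, 2.67], [-0.69, 1.73], [-1.03, 1.25], [-2.08, 2.16], [-1.42, 1.45], [-3.14, 3.14]. Speed limits (rad/s): [2.39, 2.39, 3.01, 3.14, 3.14, 3.14].

INTERFACE

Orientations are given as a 3x3 rotation matrix whose columns are the frame's x, y, z axes.
In Python, from station import env, optics gives the robot as it stands. The module is installed in compiled form; this text tells all that it offers.
- The arm moves only by the tool play_rows, never from a script. Its argument "targets" is a list of rows, each an object of numbers: "x", "y", "z": the shift along the tool's x, y, z scaled (see below); "ax", "ay", "az": the turn, a rotation vector about the tool's x, y, z scaled (see below); "gripper": the opening, from 0 (shut) to 1 (fully open). A call has 1 to 8 rows; each row shifts and turns the commanded pose from where the row before left it, along the tool's axes as they then stand; what a row does not reach is not made up. The controller multiplies each number of a shift by 2.5 cm and each number of a turn by 0.1 rad. A row lasts 1/10 s, in which the tool goes at most 50 mm and 8.59 degrees, less where a joint would pass 70% of its speed; a pose out of reach is approached as far as the arm can. A call with a number of a shift or a turn outside -1 to 1 is refused whole. A call with a gripper value outside its range is refused whole. The fingers move at their own pace and stop on an object; the grip force is fixed at half the most. Time passes only in rows, so rows that do not move let the fingers close. It gives the time, the measured TCP pose, the force, the opening and the grip force at its end, in the units of the state.
- env.observe(): the state, without advancing time (a new reading comes with each control period).
- optics.capture(name): name is "scene" or "top"; returns (picture, depth): 480x640x3 uint8, blue, green, red; 480x640 float32, m along the optical axis (not along the pixel's ray), 0 where there is no reading.
- optics.camera_params(name): a dict with "camera_matrix" (3x3 intrinsics, pixels), "origin" and "attitude" of the camera in the world. Camera axes: x right, y down, z forward; pixel columns grow to the right and rows downward; lengths in m; the calibration is good to about 2 mm. A picture is of the moment at which its call begins. camera_params takes no time and is no camera call.
- env.hand_in(): hands the job in; it is judged then, once.
The state is a dict: "clock": time; "joint_pos": joint angles; "joint_vel": joint speeds; "effort": joint torques, N m; "tcp_pos": TCP position; "orientation": TCP orientation; "contact_force": force on the tool from outside, world axes, zero at the start; "ft_torque": the same for the moment, N m; "gripper_width": finger opening in m; "grasp_force": force on a finger pad.
Only numpy, scipy, OpenCV 4.12 (cv2) and the standard library are available. Lean on these libraries where they do the work, as an engineer would, in place of code of your own. Each camera call takes 0.05 s, during which the arm holds its last target. There are 200 camera calls.

TASK

The jar's tray is locked in its carrier by a spring plunger. Pull the plunger's knob up only until you feel its end stop, turn it anticlockwise and let it down into its rest notch so that it stays retracted by itself, never forcing it against its stops; then draw the tray fully out to its stop by its tab, keeping the jar upright in its nest and leaving the things around alone.

Things in the scene. Friction and masses are not known exactly. Their poses are not given: they have to be found in the camera images.
- carrier: Low aluminium carrier fixed to the table: base plate 114 x 370 x 10 mm, a rail along each long side (tops 26 mm up) guiding the tray. Origin on the table under the jar's starting place; x across the carrier, y along it (base from y -207 to +163 mm), z up. The bridge with the plunger crosses at y = +130 mm, the tray's tab is toward -y. Heading within 0.2 rad of the world's.
- barrel_top (a point): Centre of the top of the upright steel barrel (44 mm diameter, 92 mm above the table) on the bridge, out of which the plunger's neck comes. Fixed; the plunger's axis is vertical through it.
- knob: Plunger's black bar-shaped knob. Origin at its grip point on the plunger's vertical axis, 119 mm above the table at the start. The bar is 40 mm long (its x), 14 mm thick between flat sides (its y), 28 mm high: 16 mm below this point to 12 mm above. Below it a 20 mm collar, then 8 mm of neck to the barrel. It rises and turns with the plunger; at first turned -0.62 rad from the carrier's x.
- plunger_pull (a joint): How far the knob is pulled up (m): 0 = bolt home, tray locked. A spring pulls down with about 5 N at 0, rising 0.18 N per mm. Only after a pull of 9 to 30 mm (differs each time, hidden in the barrel) can the knob turn; a hard end stop comes 2.5 mm beyond that. The bolt is clear of the tray at 6 mm. In the rest notch it stands at 6.5 to 27.5 mm, 2.5 mm under the pull that let it turn.
- plunger_turn (a joint): Turn of the knob (rad), 0 at the start, growing anticlockwise seen from above. Held within about 0.05 of 0 while in its deep slot; once pulled clear it turns over a land. The rest notch, 2.5 mm deep, takes the pin between about 1.13 and 1.37 rad, middle 1.25; a wall stops the turn at about 1.37. It cannot turn the other way.
- cross_pin: Cross pin of the plunger, hidden inside the barrel: it moves with the knob and touches only the slot, land, notch and stops. More than 25 N on it counts as forcing. Origin on the plunger's axis at table height when down; same axes as the knob.
- tray (a joint): How far the tray has been drawn out (m), along the carrier's -y: 0 locked, 0.070 at its end stop. It slides with about 2.5 N of friction and stays where it is left.
- tray_tab (a point): Grip point in the tray's upright dark steel tab, near the tray's -y end, 125 mm from the jar's axis: 36 mm wide (carrier x), 12 mm thick (carrier y), its top 12 mm above this point and 55 mm above the table; a foot plate 44 x 22 mm, 4 mm high, lies around its foot, its top 23 mm above the table. Moves with the tray.
- jar_nest (a point): Centre of the tray's upper face in the foam nest (foam strips 30 mm high around the jar), where the jar's foot stands; moves with the tray.
- clay_jar: Small brown clay jar, 72 mm wide, 107 mm tall, standing loose in the foam nest on the tray; origin at the centre of its underside, z up.
- cotton_tape: Roll of white tape lying flat, 66 x 66 x 15 mm, a bystander beyond the plunger end of the carrier; origin under its centre.
- eraser: Eraser in a card sleeve, 22 x 44 x 12 mm, a bystander beyond the tab end of the carrier; origin under its centre.
- bone_folder: Flat pale bone folder, 146 x 22 x 4 mm, a bystander along the robot's side of the carrier; origin under its centre.
There are look-alikes about, which are no part of the job. What is shaped like the clay_jar but red or yellow is not meant.

How it is judged:
On the way, in this order (a step that is already met when the one before it is completed fails the run):
1. the plunger stands retracted in its rest notch, let go, with the tray still in (value of joint plunger_pull above 0.0055 m and value of joint plunger_turn between 1.05 and 1.47 rad and contact force between cross_pin and anything else above 1 N and contact force between the fingers and knob below 0.1 N and value of joint tray below 0.03 m), for 0.2 s.
2. the tray is drawn out to its stop (value of joint tray above 0.065 m), for 0.1 s.
At the end, for the whole second after the job is handed in: The plunger stays retracted in its rest notch by itself (pulled over 5.5 mm, turned 1.05 to 1.47 rad), the tray is out within 5 mm of its stop, and the jar stands at rest, upright within 0.12 rad, in its nest (within 15 mm of its centre) (value of joint plunger_pull above 0.0055 m and value of joint plunger_turn between 1.05 and 1.47 rad and value of joint tray above 0.065 m and linear speed of clay_jar below 0.02 m/s and horizontal distance between clay_jar and jar_nest below 0.015 m and z of clay_jar in the frame of jar_nest below 0.008 m and angle between clay_jar's own z axis and vertical below 0.12 rad); the robot touches nothing.
It fails at once if the plunger is forced against its slot or stops (over 25 N on its cross pin) (contact force between cross_pin and anything else above 25 N).
It fails at once if the jar is tipped by more than 0.25 rad (angle between clay_jar's own z axis and vertical above 0.25 rad).
It fails at once if a bystander is moved by more than 25 mm (distance of any of cotton_tape, eraser, bone_folder from where it was at the start of the episode above 0.025 m).
It also fails if it takes over 72 s, if anything falls off the work surface, if the arm or the gripper's body presses on something with over 40 N, if the wrist force passes 120 N, or if a joint passes its speed limit or range.

## Working session

There is one attempt and no reset: what is moved stays moved. The work goes in short steps, Python scripts to look and compute and a tool call to move; the robot and the scene stay as the last step left them, time stands still between calls to the robot, and variables do not carry over. Pictures are saved under pics/ and viewed, at most 10 in all, crops included, and the job is handed in when it is done.

Besides the shell and the picture viewer there is one more tool, called after "Call:" in YAML: its name, and indented under it one key for each argument. play_rows: Moves the arm, as the interface text tells. Its arguments: {"type":"object","properties":{"targets":{"type":"array"}},"required":["targets"]}

```bash
mkdir -p pics
cat > h.py <<'E'
import numpy as np, cv2
from station import env, optics
def cap(n):
    im,d=optics.capture(n); p=optics.camera_params(n)
    return im,d,np.array(p["camera_matrix"]),np.array(p["origin"]),np.array(p["attitude"])
def cloud(d,K,o,R):
    v,u=np.mgrid[:d.shape[0],:d.shape[1]]
    c=np.stack([(u-K[0,2])/K[0,0]*d,(v-K[1,2])/K[1,1]*d,d],-1)
    return c@R.T+o
def ray(u,v,z,K,o,R):
    r=R@np.array([(u-K[0,2])/K[0,0],(v-K[1,2])/K[1,1],1]); return o+r*(z-o[2])/r[2]
E
python3 - <<'E'
from h import *
for n in("scene","top"):
    im,d,K,o,R=cap(n); cv2.imwrite(f"pics/{n}0.png",im); np.savez(f"{n}0.npz",im=im,d=d,K=K,o=o,R=R)
    print(n,o,R[:,2],K[0,0])
s=env.observe();print(s["clock"],s["tcp_pos"],s["orientation"],s["contact_force"],s["gripper_width"])
E
```

```text
scene [-0.67658     0.67940418  0.93990152] [ 0.69846647 -0.45278737 -0.55419147] 588.7303739541776
top [0.28930503 0.01809333 1.02357548] [ 0.08735356  0.00179233 -0.99617576] 465.5676985410452
0.1 [ 0.22280539 -0.55656378  0.2495152 ] [[ 9.28373094e-01  3.71649134e-01 -5.64536432e-04]
 [ 3.71649563e-01 -9.28371947e-01  1.45938288e-03]
 [ 1.82785980e-05 -1.56466152e-03 -9.99998776e-01]] [ 0.11798811 -0.5871316   0.24876562] 0.08543186516610735
```

View pics/top0.png

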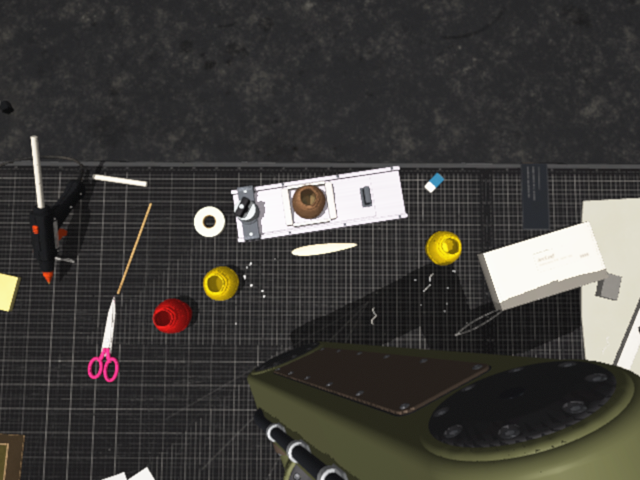

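View pics/scene0.png

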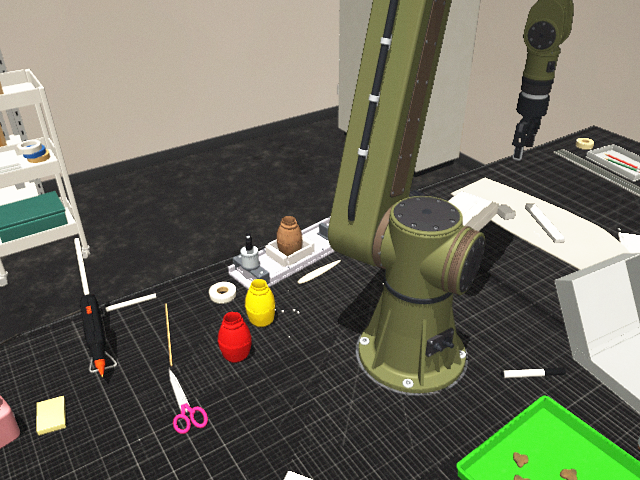

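The top view shows the carrier (233..407, 168..242), the knob at about (243,208), the jar at (309,202), the tab at (367,197), tape at (209,221), the eraser at (434,182) and the folder at (324,249). The scene view shows the plunger at (248,255) and the jar at (289,237).

Run:
```python
from h import *
z=np.load("top0.npz");im,d,K,o,R=[z[k] for k in("im","d","K","o","R")]
P=cloud(d,K,o,R)
hsv=cv2.cvtColor(im,cv2.COLOR_BGR2HSV)
def roi(m,u0,u1,v0,v1):
    q=np.zeros(m.shape,bool);q[v0:v1,u0:u1]=1;return m&q
H=P[...,2]
def rep(n,m):
    v,u=np.nonzero(m);
    if len(u)<5: print(n,len(u));return
    r=cv2.minAreaRect(P[m][:,:2].astype(np.float32)*1000)
    print(n,len(u),"px",u.mean().round(1),v.mean().round(1),"mean",P[m].mean(0).round(4),"rect",np.round(r[0],1),np.round(r[1],1),round(r[2],1))
rep("carrier",roi((H>.005)&(H<.035),228,412,160,246))
rep("knobtop",roi((H>.115)&(H<.145),232,270,190,230))
rep("barrel",roi((H>.082)&(H<.1),232,270,190,230))
rep("tab",roi((H>.047)&(H<.065),355,380,180,212))
rep("jar top",roi((H>.095)&(H<.125),285,330,180,225))
print(H[200:222:2,236:258:2].round(3))
c=cv2.resize(im[150:250,220:420],(800,400),interpolation=cv2.INTER_CUBIC);cv2.imwrite("pics/crop.png",c)
```

```text
carrier 6302 px 330.0 203.7 mean [ 0.4509 -0.0064  0.0175] rect [445.7  19.3] [170.5 379.9] 0.7
knobtop 171 px 241.4 207.1 mean [0.4253 0.1686 0.1285] rect [425.8 169.4] [14.7 39.8] 65.2
barrel 194 px 246.7 211.4 mean [0.4224 0.1641 0.0905] rect [425.2 169.1] [41.3 42.4] 2.6
tab 102 px 366.4 194.8 mean [ 0.4643 -0.0817  0.0538] rect [464.6 -82.1] [35.9 12.3] 8.9
jar top 430 px 307.6 200.3 mean [0.4426 0.0406 0.1087] rect [446.8  41.2] [56.1 55.2] 81.0
[[0.009 0.043 0.091 0.128 0.128 0.132 0.131 0.046 0.047 0.018 0.017]
 [0.011 0.089 0.131 0.127 0.13  0.128 0.123 0.092 0.088 0.042 0.015]
 [0.089 0.089 0.13  0.131 0.132 0.127 0.112 0.092 0.086 0.049 0.017]
 [0.092 0.131 0.131 0.131 0.132 0.125 0.091 0.093 0.091 0.09  0.052]
 [0.09  0.131 0.133 0.131 0.129 0.112 0.089 0.094 0.088 0.091 0.059]
 [0.132 0.131 0.129 0.129 0.121 0.103 0.092 0.093 0.091 0.09  0.071]
 [0.131 0.13  0.132 0.127 0.109 0.103 0.092 0.092 0.091 0.091 0.069]
 [0.131 0.128 0.128 0.119 0.091 0.089 0.093 0.092 0.091 0.087 0.063]
 [0.116 0.127 0.124 0.113 0.089 0.091 0.095 0.088 0.091 0.077 0.056]
 [0.008 0.093 0.107 0.09  0.09  0.089 0.091 0.092 0.076 0.064 0.051]
 [0.007 0.051 0.085 0.091 0.088 0.085 0.09  0.072 0.063 0.056 0.048]]
```

View pics/crop.png

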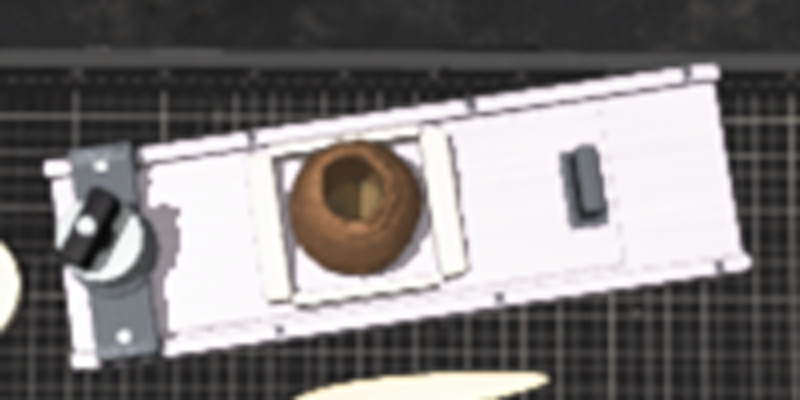

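The crop shows the black knob at (90,228) on the barrel, the jar at (355,205) and the tab at (587,185). The carrier heading is about 0.154 rad, with the knob at (0.4255, 0.169) and its bar at -0.466. I'll check the turn direction first.

Call:
play_rows:
  targets:
    - {"x":1,"az":1,"gripper":1}
    - {"x":1,"az":1,"gripper":1}
    - {"x":1,"az":1,"gripper":1}
    - {"x":1,"az":1,"gripper":1}

```text
invalid input at $.targets[0]: expected keys x, y, z, ax, ay, az, gripper
```

```bash
cat >> h.py <<'E'
def st(tgt=None,ang=None):
    s=env.observe();p=np.array(s["tcp_pos"]);O=np.array(s["orientation"]).reshape(3,3)
    a=np.arctan2(O[1,0],O[0,0])
    print("t",round(s["clock"],2),"p",p.round(4),"ang",round(a,4),"tilt",O[:2,2].round(4),"j",np.round(s["joint_pos"],2),"F",np.round(s["contact_force"],2),"w",round(s["gripper_width"],4))
    if tgt is not None: print("units",(O.T@(np.array(tgt)-p)/.025).round(2),"az",None if ang is None else round((a-ang)/.1,2))
    return s
E
python3 -c "
from h import *
st([.4255,.169,.2],-.466)"
```

```text
t 0.1 p [ 0.2228 -0.5566  0.2495] ang 0.3808 tilt [-0.0006  0.0015] j [-1.19  0.31 -0.05  1.21  0.    1.57] F [ 0.12 -0.59  0.25] w 0.0854
units [ 18.31 -23.93   2.02] az 8.47
```

Call:
play_rows:
  targets:
    - {"x":1,"y":0,"z":0,"ax":0,"ay":0,"az":1,"gripper":1}
    - {"x":1,"y":0,"z":0,"ax":0,"ay":0,"az":1,"gripper":1}
    - {"x":1,"y":0,"z":0,"ax":0,"ay":0,"az":1,"gripper":1}
    - {"x":1,"y":0,"z":0,"ax":0,"ay":0,"az":1,"gripper":1}

```text
clock: 0.5
tcp_pos: [0.3204, -0.5336, 0.2499]
orientation: [[1.0, -0.023, -0.0], [-0.023, -1.0, 0.001], [-0.0, -0.001, -1.0]]
contact_force: [-0.6, 0.6, -0.3]
gripper_width: 0.0855
grasp_force: 0.0
```

```bash
python3 -c "
from h import *
st([.4255,.169,.2],-.466)"
```

```text
t 0.5 p [ 0.3204 -0.5336  0.2499] ang -0.0235 tilt [-0.0005  0.0008] j [-1.03  0.36  0.01  1.23  0.    2.13] F [-0.58  0.64 -0.33] w 0.0855
units [  3.54 -28.19   2.02] az 4.43
```

Call:
play_rows:
  targets:
    - {"x":0.5,"y":-0.86,"z":0,"ax":0,"ay":0,"az":-1,"gripper":1}
    - {"x":0.58,"y":-0.81,"z":0,"ax":0,"ay":0,"az":-1,"gripper":1}
    - {"x":0.66,"y":-0.75,"z":0,"ax":0,"ay":0,"az":-1,"gripper":1}
    - {"x":0.73,"y":-0.68,"z":0,"ax":0,"ay":0,"az":-1,"gripper":1}
    - {"x":0.8,"y":-0.6,"z":0,"ax":0,"ay":0,"az":-1,"gripper":1}
    - {"x":0.85,"y":-0.52,"z":0,"ax":0,"ay":0,"az":-1,"gripper":1}
    - {"x":0.9,"y":-0.44,"z":0,"ax":0,"ay":0,"az":-1,"gripper":1}
    - {"x":0.94,"y":-0.34,"z":0,"ax":0,"ay":0,"az":-1,"gripper":1}

```text
clock: 1.3
tcp_pos: [0.4229, -0.3621, 0.2499]
orientation: [[0.707, 0.707, -0.001], [0.707, -0.707, 0.001], [-0.0, -0.001, -1.0]]
contact_force: [0.9, 0.7, -0.1]
gripper_width: 0.0853
grasp_force: 0.0
```

Call:
play_rows:
  targets:
    - {"x":0.72,"y":-0.7,"z":0,"ax":0,"ay":0,"az":-1,"gripper":1}
    - {"x":0.78,"y":-0.62,"z":0,"ax":0,"ay":0,"az":-1,"gripper":1}
    - {"x":0.84,"y":-0.54,"z":0,"ax":0,"ay":0,"az":-1,"gripper":1}
    - {"x":0.89,"y":-0.45,"z":0,"ax":0,"ay":0,"az":-1,"gripper":1}
    - {"x":0.93,"y":-0.36,"z":0,"ax":0,"ay":0,"az":-1,"gripper":1}
    - {"x":0.96,"y":-0.27,"z":0,"ax":0,"ay":0,"az":-1,"gripper":1}
    - {"x":0.98,"y":-0.17,"z":0,"ax":0,"ay":0,"az":-1,"gripper":1}
    - {"x":1,"y":-0.07,"z":0,"ax":0,"ay":0,"az":-1,"gripper":1}

```text
clock: 2.1
tcp_pos: [0.4261, -0.1625, 0.25]
orientation: [[-0.014, 1.0, -0.001], [1.0, 0.014, 0.0], [0.0, -0.001, -1.0]]
contact_force: [-0.2, -0.1, -0.3]
gripper_width: 0.0856
grasp_force: 0.0
```

Call:
play_rows:
  targets:
    - {"x":1,"y":0.03,"z":0,"ax":0,"ay":0,"az":-1,"gripper":1}
    - {"x":0.99,"y":0.13,"z":0,"ax":0,"ay":0,"az":-1,"gripper":1}
    - {"x":0.97,"y":0.23,"z":0,"ax":0,"ay":0,"az":-1,"gripper":1}
    - {"x":0.95,"y":0.32,"z":0,"ax":0,"ay":0,"az":-1,"gripper":1}
    - {"x":0.9,"y":0.42,"z":0,"ax":0,"ay":0,"az":-1,"gripper":1}
    - {"x":0.86,"y":0.5,"z":0,"ax":0,"ay":0,"az":-1,"gripper":1}
    - {"x":0.8,"y":0.59,"z":0,"ax":0,"ay":0,"az":-1,"gripper":1}
    - {"x":0.74,"y":0.67,"z":0,"ax":0,"ay":0,"az":-1,"gripper":1}

```text
clock: 2.9
tcp_pos: [0.4304, 0.0368, 0.2501]
orientation: [[-0.727, 0.687, -0.0], [0.687, 0.727, -0.0], [0.0, -0.0, -1.0]]
contact_force: [-0.4, 0.6, -0.1]
gripper_width: 0.0856
grasp_force: 0.0
```

```bash
python3 -c "
from h import *
st([.4255,.169,.2],2.675)"
```

```text
t 2.9 p [0.4304 0.0368 0.2501] ang 2.3849 tilt [-0.0004 -0.0001] j [ 0.09 -0.   -0.42  1.15 -0.    0.84] F [-0.42  0.6  -0.13] w 0.0856
units [3.77 3.71 2.  ] az -2.9
```

Call:
play_rows:
  targets:
    - {"x":0,"y":0,"z":0,"ax":0,"ay":0,"az":-1,"gripper":1}
    - {"x":0,"y":0,"z":0,"ax":0,"ay":0,"az":-1,"gripper":1}
    - {"x":0,"y":0,"z":0,"ax":0,"ay":0,"az":-0.9,"gripper":1}
    - {"x":0.51,"y":0.93,"z":0,"ax":0,"ay":0,"az":0,"gripper":1}
    - {"x":0.51,"y":0.93,"z":0,"ax":0,"ay":0,"az":0,"gripper":1}
    - {"x":0.51,"y":0.93,"z":0,"ax":0,"ay":0,"az":0,"gripper":1}
    - {"x":0.51,"y":0.92,"z":0,"ax":0,"ay":0,"az":0,"gripper":1}
    - {"x":0.51,"y":0.92,"z":0,"ax":0,"ay":0,"az":0,"gripper":1}

```text
clock: 3.7
tcp_pos: [0.426, 0.1689, 0.25]
orientation: [[-0.891, 0.454, -0.001], [0.454, 0.891, -0.0], [0.0, -0.0, -1.0]]
contact_force: [0.5, 0.0, -0.8]
gripper_width: 0.0856
grasp_force: 0.0
```

Call:
play_rows:
  targets:
    - {"x":0,"y":0,"z":0,"ax":0,"ay":0,"az":0,"gripper":1}

```text
clock: 3.8
tcp_pos: [0.4262, 0.1702, 0.25]
orientation: [[-0.893, 0.451, -0.0], [0.451, 0.893, 0.001], [0.001, 0.0, -1.0]]
contact_force: [0.7, 0.1, 0.7]
gripper_width: 0.0857
grasp_force: 0.0
```

```bash
python3 -c "
from h import *
st([.4255,.169,.121],2.675)
im,d,K,o,R=cap('scene');cv2.imwrite('pics/a.png',cv2.resize(im[190:300,200:320],(720,660),interpolation=3)[:600])"
```

```text
t 3.8 p [0.4262 0.1702 0.25  ] ang 2.6741 tilt [-0.0005  0.0007] j [ 0.38  0.05 -0.37  1.15  0.    0.85] F [0.67 0.05 0.67] w 0.0857
units [ 0.   -0.06  5.16] az -0.01
```

View pics/a.png

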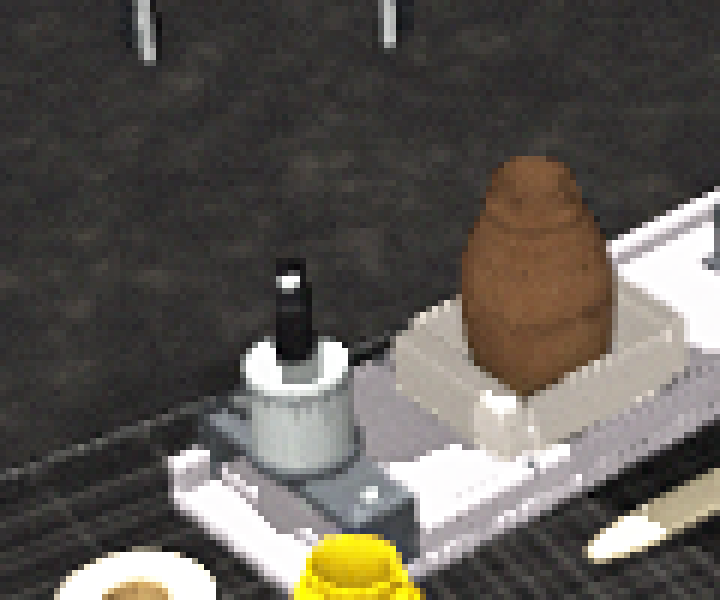

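The crop shows the knob at (293,310), seen nearly end-on, with the open fingers at (147,30) and (388,20) on either side of it. I'll descend.

Call:
play_rows:
  targets:
    - {"x":0,"y":-0.06,"z":1,"ax":0,"ay":0,"az":0,"gripper":1}
    - {"x":0,"y":0,"z":1,"ax":0,"ay":0,"az":0,"gripper":1}
    - {"x":0,"y":0,"z":1,"ax":0,"ay":0,"az":0,"gripper":1}
    - {"x":0,"y":0,"z":1,"ax":0,"ay":0,"az":0,"gripper":1}
    - {"x":0,"y":0,"z":0.8,"ax":0,"ay":0,"az":0,"gripper":1}
    - {"x":0,"y":0,"z":0.36,"ax":0,"ay":0,"az":0,"gripper":1}
    - {"x":0,"y":0,"z":0,"ax":0,"ay":0,"az":0,"gripper":1}

```text
clock: 4.55
tcp_pos: [0.4248, 0.1656, 0.1202]
orientation: [[-0.891, 0.454, -0.002], [0.454, 0.891, -0.001], [0.002, -0.002, -1.0]]
contact_force: [-0.4, -0.3, 0.4]
gripper_width: 0.0856
grasp_force: 0.0
```

Call:
play_rows:
  targets:
    - {"x":0,"y":0,"z":0,"ax":0,"ay":0,"az":0,"gripper":0.35}
    - {"x":0,"y":0,"z":0,"ax":0,"ay":0,"az":0,"gripper":0.35}
    - {"x":0,"y":0,"z":0,"ax":0,"ay":0,"az":0,"gripper":0.35}
    - {"x":0,"y":0,"z":0,"ax":0,"ay":0,"az":0,"gripper":0.35}
    - {"x":0,"y":0,"z":0,"ax":0,"ay":0,"az":0,"gripper":0.35}

```text
clock: 5.05
tcp_pos: [0.426, 0.1667, 0.1217]
orientation: [[-0.891, 0.454, 0.001], [0.454, 0.891, 0.0], [-0.0, 0.001, -1.0]]
contact_force: [-0.8, 0.7, 0.3]
gripper_width: 0.03
grasp_force: 0.0
```

```bash
python3 -c "
from h import *
st([.4255,.169,.121],2.675)
im,d,K,o,R=cap('scene');cv2.imwrite('pics/b.png',cv2.resize(im[190:290,200:320],(720,600),interpolation=3))"
```

```text
t 5.05 p [0.426  0.1667 0.1217] ang 2.6709 tilt [0.0007 0.0003] j [ 0.37  0.15 -0.57  0.85  0.    0.84] F [-0.81  0.75  0.3 ] w 0.03
units [0.06 0.07 0.03] az -0.04
```

View pics/b.png

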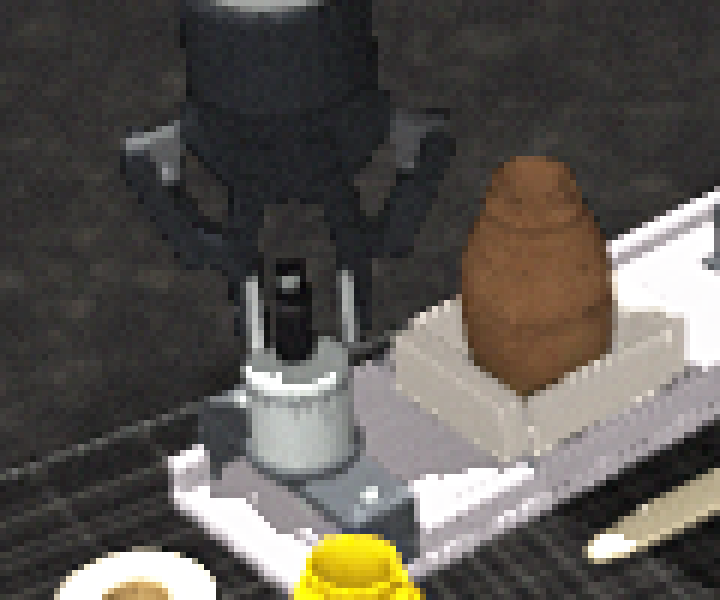

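The crop shows pads at columns 262 and 340 and the knob at 277–311. The knob sits about 2.5 mm off centre toward tool +y, so I'll recentre and close.

Call:
play_rows:
  targets:
    - {"x":0.03,"y":0.1,"z":0,"ax":0,"ay":0,"az":0,"gripper":0.22}
    - {"x":0,"y":0,"z":0,"ax":0,"ay":0,"az":0,"gripper":0.22}
    - {"x":0,"y":0,"z":0,"ax":0,"ay":0,"az":0,"gripper":0.2}
    - {"x":0,"y":0,"z":0,"ax":0,"ay":0,"az":0,"gripper":0.19}

```text
clock: 5.5
tcp_pos: [0.4276, 0.17, 0.1227]
orientation: [[-0.891, 0.453, 0.003], [0.453, 0.891, 0.002], [-0.002, 0.003, -1.0]]
contact_force: [0.8, 3.5, 15.2]
gripper_width: 0.016
grasp_force: 7.8
```

Call:
play_rows:
  targets:
    - {"x":0,"y":0,"z":0,"ax":0,"ay":0,"az":0,"gripper":0.17}
    - {"x":0,"y":0,"z":0,"ax":0,"ay":0,"az":0,"gripper":0.15}
    - {"x":0,"y":0,"z":0,"ax":0,"ay":0,"az":0,"gripper":0.1}
    - {"x":0,"y":0,"z":0,"ax":0,"ay":0,"az":0,"gripper":0.0}
    - {"x":0,"y":0,"z":0,"ax":0,"ay":0,"az":0,"gripper":0.0}

```text
clock: 6.0
tcp_pos: [0.4277, 0.1701, 0.1231]
orientation: [[-0.891, 0.453, 0.003], [0.453, 0.891, 0.002], [-0.002, 0.003, -1.0]]
contact_force: [-0.8, 2.3, 14.2]
gripper_width: 0.0132
grasp_force: 69.9
```

```bash
python3 -c "
from h import *
s=st([.4255,.169,.121],2.675);print(s['ft_torque'],s['grasp_force'])"
```

```text
t 6.0 p [0.4277 0.1701 0.1231] ang 2.671 tilt [0.003 0.002] j [ 0.38  0.15 -0.57  0.85  0.    0.85] F [-0.77  2.25 14.23] w 0.0132
units [ 0.06 -0.08  0.08] az -0.04
[ 0.44170513  0.13641796 -0.01275626] 69.92516621947289
```

The +14 N means the fingertips rest lightly on the collar, and the arm's stiffness is about 7 N/mm. I'll pull up gently.

Call:
play_rows:
  targets:
    - {"x":0,"y":0,"z":-0.1,"ax":0,"ay":0,"az":0,"gripper":0}
    - {"x":0,"y":0,"z":-0.1,"ax":0,"ay":0,"az":0,"gripper":0}
    - {"x":0,"y":0,"z":-0.08,"ax":0,"ay":0,"az":0,"gripper":0}
    - {"x":0,"y":0,"z":0,"ax":0,"ay":0,"az":0,"gripper":0}

```text
clock: 6.4
tcp_pos: [0.4272, 0.1699, 0.1282]
orientation: [[-0.891, 0.453, 0.002], [0.453, 0.891, 0.001], [-0.001, 0.002, -1.0]]
contact_force: [5.0, 4.5, -7.3]
gripper_width: 0.0128
grasp_force: 68.2
```

Call:
play_rows:
  targets:
    - {"x":0,"y":0,"z":-0.08,"ax":0,"ay":0,"az":0,"gripper":0}
    - {"x":0,"y":0,"z":0,"ax":0,"ay":0,"az":0,"gripper":0}

```text
clock: 6.6
tcp_pos: [0.4272, 0.1699, 0.13]
orientation: [[-0.891, 0.453, 0.001], [0.453, 0.891, 0.001], [-0.001, 0.002, -1.0]]
contact_force: [5.1, 4.7, -7.7]
gripper_width: 0.013
grasp_force: 68.3
```

Call:
play_rows:
  targets:
    - {"x":0,"y":0,"z":-0.08,"ax":0,"ay":0,"az":0,"gripper":0}
    - {"x":0,"y":0,"z":0,"ax":0,"ay":0,"az":0,"gripper":0}

```text
clock: 6.8
tcp_pos: [0.4272, 0.1699, 0.132]
orientation: [[-0.891, 0.453, 0.001], [0.453, 0.891, 0.001], [-0.001, 0.002, -1.0]]
contact_force: [5.9, 4.4, -8.0]
gripper_width: 0.0128
grasp_force: 68.2
```

Call:
play_rows:
  targets:
    - {"x":0,"y":0,"z":-0.06,"ax":0,"ay":0,"az":0,"gripper":0}
    - {"x":0,"y":0,"z":0,"ax":0,"ay":0,"az":0,"gripper":0}

```text
clock: 7.0
tcp_pos: [0.4272, 0.1698, 0.1334]
orientation: [[-0.891, 0.453, 0.001], [0.453, 0.891, 0.001], [-0.001, 0.002, -1.0]]
contact_force: [6.5, 4.0, -7.0]
gripper_width: 0.0129
grasp_force: 68.2
```

Call:
play_rows:
  targets:
    - {"x":0,"y":0,"z":-0.06,"ax":0,"ay":0,"az":0,"gripper":0}
    - {"x":0,"y":0,"z":0,"ax":0,"ay":0,"az":0,"gripper":0}

```text
clock: 7.2
tcp_pos: [0.4272, 0.1699, 0.1349]
orientation: [[-0.891, 0.453, 0.001], [0.453, 0.891, 0.001], [-0.001, 0.002, -1.0]]
contact_force: [6.3, 4.9, -8.4]
gripper_width: 0.0131
grasp_force: 68.2
```

Call:
play_rows:
  targets:
    - {"x":0,"y":0,"z":-0.06,"ax":0,"ay":0,"az":0,"gripper":0}
    - {"x":0,"y":0,"z":0,"ax":0,"ay":0,"az":0,"gripper":0}

```text
clock: 7.4
tcp_pos: [0.4272, 0.1698, 0.1364]
orientation: [[-0.891, 0.453, 0.001], [0.453, 0.891, 0.001], [-0.001, 0.002, -1.0]]
contact_force: [6.2, 5.4, -8.3]
gripper_width: 0.0129
grasp_force: 68.2
```

Call:
play_rows:
  targets:
    - {"x":0,"y":0,"z":-0.06,"ax":0,"ay":0,"az":0,"gripper":0}
    - {"x":0,"y":0,"z":0,"ax":0,"ay":0,"az":0,"gripper":0}

```text
clock: 7.6
tcp_pos: [0.4271, 0.1698, 0.1378]
orientation: [[-0.891, 0.453, 0.001], [0.453, 0.891, 0.001], [-0.001, 0.002, -1.0]]
contact_force: [5.9, 4.5, -9.7]
gripper_width: 0.0129
grasp_force: 68.2
```

Call:
play_rows:
  targets:
    - {"x":0,"y":0,"z":-0.06,"ax":0,"ay":0,"az":0,"gripper":0}
    - {"x":0,"y":0,"z":0,"ax":0,"ay":0,"az":0,"gripper":0}

```text
clock: 7.8
tcp_pos: [0.427, 0.1698, 0.1388]
orientation: [[-0.891, 0.453, 0.001], [0.453, 0.891, 0.001], [-0.0, 0.001, -1.0]]
contact_force: [7.6, 5.4, -13.1]
gripper_width: 0.0131
grasp_force: 67.8
```

Call:
play_rows:
  targets:
    - {"x":0,"y":0,"z":-0.02,"ax":0,"ay":0,"az":0,"gripper":0}
    - {"x":0,"y":0,"z":0,"ax":0,"ay":0,"az":0,"gripper":0}

```text
clock: 8.0
tcp_pos: [0.427, 0.1698, 0.139]
orientation: [[-0.891, 0.453, 0.001], [0.453, 0.891, 0.001], [-0.0, 0.001, -1.0]]
contact_force: [8.9, 6.7, -16.3]
gripper_width: 0.0132
grasp_force: 67.2
```

End stop felt at z≈0.1388, a pull of about 15.7 mm. I'll back off 1.2 mm and turn anticlockwise.

Call:
play_rows:
  targets:
    - {"x":0,"y":0,"z":0.1,"ax":0,"ay":0,"az":0,"gripper":0}
    - {"x":0,"y":0,"z":0,"ax":0,"ay":0,"az":0,"gripper":0}
    - {"x":0,"y":0,"z":0,"ax":0,"ay":0,"az":-0.5,"gripper":0}
    - {"x":0,"y":0,"z":0,"ax":0,"ay":0,"az":-0.5,"gripper":0}
    - {"x":0,"y":0,"z":0,"ax":0,"ay":0,"az":0,"gripper":0}

```text
clock: 8.5
tcp_pos: [0.4271, 0.1698, 0.1372]
orientation: [[-0.933, 0.361, 0.001], [0.361, 0.933, 0.001], [-0.001, 0.001, -1.0]]
contact_force: [5.3, 5.2, -8.7]
gripper_width: 0.0126
grasp_force: 68.8
```

```bash
python3 -c "
from h import *
s=st([.4255,.169,.121],2.675);print(s['ft_torque'],s['grasp_force'])"
```

```text
t 8.5 p [0.4271 0.1698 0.1372] ang 2.7721 tilt [0.0011 0.001 ] j [ 0.38  0.13 -0.55  0.89  0.    0.75] F [ 5.31  5.21 -8.71] w 0.0126
units [ 0.05 -0.05  0.65] az 0.97
[ 1.14268337 -1.69499979  0.06756095] 68.82820799946785
```

Call:
play_rows:
  targets:
    - {"x":0,"y":0,"z":-0.02,"ax":0,"ay":0,"az":-0.6,"gripper":0}
    - {"x":0,"y":0,"z":0,"ax":0,"ay":0,"az":-0.7,"gripper":0}
    - {"x":0,"y":0,"z":0,"ax":0,"ay":0,"az":-0.7,"gripper":0}
    - {"x":0,"y":0,"z":0,"ax":0,"ay":0,"az":-0.7,"gripper":0}
    - {"x":0,"y":0,"z":0,"ax":0,"ay":0,"az":-0.7,"gripper":0}
    - {"x":0,"y":0,"z":0,"ax":0,"ay":0,"az":-0.7,"gripper":0}
    - {"x":0,"y":0,"z":0,"ax":0,"ay":0,"az":-0.7,"gripper":0}
    - {"x":0,"y":0,"z":0,"ax":0,"ay":0,"az":0,"gripper":0}

```text
clock: 9.3
tcp_pos: [0.4271, 0.1694, 0.1376]
orientation: [[-0.994, -0.111, 0.001], [-0.111, 0.994, 0.0], [-0.001, 0.0, -1.0]]
contact_force: [6.9, 3.9, -8.5]
gripper_width: 0.0125
grasp_force: 68.8
```

```bash
python3 -c "
from h import *
s=st([.4255,.169,.121],2.671+1.25);print(s['ft_torque'],s['grasp_force'])"
```

```text
t 9.3 p [0.4271 0.1694 0.1376] ang -3.0308 tilt [0.0012 0.0003] j [ 0.38  0.13 -0.55  0.89 -0.    0.27] F [ 6.95  3.95 -8.5 ] w 0.0125
units [ 0.07 -0.01  0.67] az -69.52
[ 0.90942407 -1.74423841  0.03221468] 68.84597830474377
```

Call:
play_rows:
  targets:
    - {"x":0,"y":0,"z":0,"ax":0,"ay":0,"az":-0.9,"gripper":0}
    - {"x":0,"y":0,"z":0,"ax":0,"ay":0,"az":-1,"gripper":0}
    - {"x":0,"y":0,"z":0,"ax":0,"ay":0,"az":-1,"gripper":0}
    - {"x":0,"y":0,"z":0,"ax":0,"ay":0,"az":-1,"gripper":0}
    - {"x":0,"y":0,"z":0,"ax":0,"ay":0,"az":-1,"gripper":0}
    - {"x":0,"y":0,"z":0,"ax":0,"ay":0,"az":-1,"gripper":0}
    - {"x":0,"y":0,"z":0,"ax":0,"ay":0,"az":-0.8,"gripper":0}
    - {"x":0,"y":0,"z":0,"ax":0,"ay":0,"az":0,"gripper":0}

```text
clock: 10.1
tcp_pos: [0.4273, 0.1691, 0.1376]
orientation: [[-0.71, -0.704, 0.002], [-0.704, 0.71, -0.001], [-0.001, -0.002, -1.0]]
contact_force: [7.2, 2.5, -8.6]
gripper_width: 0.0124
grasp_force: 67.1
```

```bash
python3 -c "
from h import *
s=st([.4255,.169,.121],2.671+1.25-2*np.pi);print(s['ft_torque'],s['grasp_force'])"
```

```text
t 10.1 p [0.4273 0.1691 0.1376] ang -2.3608 tilt [ 0.0016 -0.0006] j [ 0.38  0.13 -0.55  0.89 -0.   -0.4 ] F [ 7.24  2.53 -8.55] w 0.0124
units [0.05 0.05 0.67] az 0.01
[ 0.70244572 -1.9091863  -0.02895155] 67.06508070230484
```

Call:
play_rows:
  targets:
    - {"x":0,"y":0,"z":0.06,"ax":0,"ay":0,"az":0,"gripper":0}
    - {"x":0,"y":0,"z":0.06,"ax":0,"ay":0,"az":0,"gripper":0}
    - {"x":0,"y":0,"z":0,"ax":0,"ay":0,"az":0,"gripper":0}

```text
clock: 10.4
tcp_pos: [0.4273, 0.1691, 0.1346]
orientation: [[-0.712, -0.703, 0.002], [-0.703, 0.712, -0.001], [-0.001, -0.002, -1.0]]
contact_force: [6.2, 2.8, -8.9]
gripper_width: 0.013
grasp_force: 67.2
```

Call:
play_rows:
  targets:
    - {"x":0,"y":0,"z":0.04,"ax":0,"ay":0,"az":0,"gripper":0}
    - {"x":0,"y":0,"z":0,"ax":0,"ay":0,"az":0,"gripper":0}

```text
clock: 10.6
tcp_pos: [0.4273, 0.1691, 0.1337]
orientation: [[-0.712, -0.703, 0.002], [-0.703, 0.712, -0.0], [-0.001, -0.002, -1.0]]
contact_force: [6.9, 2.2, -7.5]
gripper_width: 0.0128
grasp_force: 67.2
```

Call:
play_rows:
  targets:
    - {"x":0,"y":0,"z":0.03,"ax":0,"ay":0,"az":0,"gripper":0}
    - {"x":0,"y":0,"z":0,"ax":0,"ay":0,"az":0,"gripper":0}

```text
clock: 10.8
tcp_pos: [0.4273, 0.1691, 0.133]
orientation: [[-0.712, -0.703, 0.002], [-0.703, 0.712, -0.0], [-0.001, -0.002, -1.0]]
contact_force: [7.2, 3.1, -8.5]
gripper_width: 0.0131
grasp_force: 67.2
```

Call:
play_rows:
  targets:
    - {"x":0,"y":0,"z":0.03,"ax":0,"ay":0,"az":0,"gripper":0}
    - {"x":0,"y":0,"z":0,"ax":0,"ay":0,"az":0,"gripper":0}

```text
clock: 11.0
tcp_pos: [0.4273, 0.1691, 0.1325]
orientation: [[-0.712, -0.703, 0.002], [-0.703, 0.712, -0.0], [-0.001, -0.002, -1.0]]
contact_force: [4.8, 2.4, -5.4]
gripper_width: 0.013
grasp_force: 67.8
```

Call:
play_rows:
  targets:
    - {"x":0,"y":0,"z":0.03,"ax":0,"ay":0,"az":0,"gripper":0}
    - {"x":0,"y":0,"z":0,"ax":0,"ay":0,"az":0,"gripper":0}

```text
clock: 11.2
tcp_pos: [0.4273, 0.1691, 0.1322]
orientation: [[-0.712, -0.703, 0.002], [-0.703, 0.712, -0.0], [-0.001, -0.002, -1.0]]
contact_force: [5.4, 0.7, -0.9]
gripper_width: 0.0128
grasp_force: 68.5
```

The pin is seated, with the load gone from the wrist. I'll release and rise.

Call:
play_rows:
  targets:
    - {"x":0,"y":0,"z":0,"ax":0,"ay":0,"az":0,"gripper":0.25}
    - {"x":0,"y":0,"z":0,"ax":0,"ay":0,"az":0,"gripper":0.5}
    - {"x":0,"y":0,"z":0,"ax":0,"ay":0,"az":0,"gripper":0.8}
    - {"x":0,"y":0,"z":0,"ax":0,"ay":0,"az":0,"gripper":0.8}
    - {"x":0,"y":0,"z":0,"ax":0,"ay":0,"az":0,"gripper":0.8}
    - {"x":0,"y":0,"z":-0.5,"ax":0,"ay":0,"az":0,"gripper":0.8}
    - {"x":0,"y":0,"z":-1,"ax":0,"ay":0,"az":0,"gripper":0.8}
    - {"x":0,"y":0,"z":-1,"ax":0,"ay":0,"az":0,"gripper":0.8}

```text
clock: 12.0
tcp_pos: [0.4258, 0.169, 0.1958]
orientation: [[-0.711, -0.703, -0.001], [-0.703, 0.711, -0.0], [0.001, 0.0, -1.0]]
contact_force: [1.0, 0.1, 0.6]
gripper_width: 0.0687
grasp_force: 0.0
```

Call:
play_rows:
  targets:
    - {"x":0,"y":0,"z":-1,"ax":0,"ay":0,"az":0,"gripper":0.8}
    - {"x":0,"y":0,"z":-1,"ax":0,"ay":0,"az":0,"gripper":0.8}
    - {"x":0,"y":0,"z":0,"ax":0,"ay":0,"az":0,"gripper":0.8}

```text
clock: 12.3
tcp_pos: [0.4282, 0.1699, 0.2489]
orientation: [[-0.711, -0.703, 0.006], [-0.703, 0.711, 0.002], [-0.006, -0.003, -1.0]]
contact_force: [0.4, -0.3, -0.1]
gripper_width: 0.0685
grasp_force: 0.0
```

```bash
python3 -c "
from h import *
s=st([.4646,-.0821,.19],-2.988)
im,d,K,o,R=cap('scene');cv2.imwrite('pics/c.png',cv2.resize(im[190:290,200:320],(720,600),interpolation=3))
"
```

```text
t 12.3 p [0.4282 0.1699 0.2489] ang -2.3624 tilt [0.006  0.0024] j [ 0.38  0.05 -0.37  1.14 -0.   -0.4 ] F [ 0.39 -0.32 -0.14] w 0.0685
units [ 6.06 -8.19  2.34] az 6.26
```

View pics/c.png

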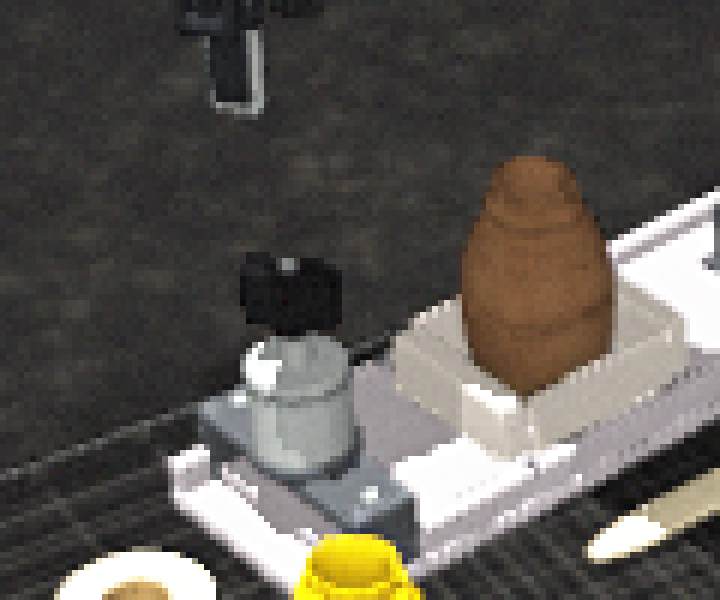

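The crop shows the knob higher and turned broadside at (292,293), so it is held in the notch. Next comes the tab: rotate, then travel over.

Call:
play_rows:
  targets:
    - {"x":0,"y":0,"z":0,"ax":0,"ay":0,"az":1,"gripper":0.8}
    - {"x":0,"y":0,"z":0,"ax":0,"ay":0,"az":1,"gripper":0.8}
    - {"x":0,"y":0,"z":0,"ax":0,"ay":0,"az":1,"gripper":0.8}
    - {"x":0,"y":0,"z":0,"ax":0,"ay":0,"az":1,"gripper":0.8}
    - {"x":0,"y":0,"z":0,"ax":0,"ay":0,"az":1,"gripper":0.8}
    - {"x":0,"y":0,"z":0,"ax":0,"ay":0,"az":1,"gripper":0.8}
    - {"x":0,"y":0,"z":0,"ax":0,"ay":0,"az":0.26,"gripper":0.8}
    - {"x":0.1,"y":-1,"z":0,"ax":0,"ay":0,"az":0,"gripper":0.8}

```text
clock: 13.15
tcp_pos: [0.4274, 0.1453, 0.244]
orientation: [[-0.988, -0.157, -0.001], [-0.157, 0.988, 0.001], [0.001, 0.001, -1.0]]
contact_force: [-0.2, -0.8, 0.3]
gripper_width: 0.0678
grasp_force: 0.0
```

Call:
play_rows:
  targets:
    - {"x":0,"y":-1,"z":0,"ax":0,"ay":0,"az":0,"gripper":0.8}
    - {"x":0,"y":-1,"z":0,"ax":0,"ay":0,"az":0,"gripper":0.8}
    - {"x":0,"y":-1,"z":0,"ax":0,"ay":0,"az":0,"gripper":0.8}
    - {"x":0,"y":-1,"z":0,"ax":0,"ay":0,"az":0,"gripper":0.8}
    - {"x":0,"y":-1,"z":0,"ax":0,"ay":0,"az":0,"gripper":0.8}
    - {"x":0,"y":-1,"z":0,"ax":0,"ay":0,"az":0,"gripper":0.8}
    - {"x":0,"y":-1,"z":0,"ax":0,"ay":0,"az":0,"gripper":0.8}
    - {"x":0,"y":-1,"z":0,"ax":0,"ay":0,"az":0,"gripper":0.8}

```text
clock: 13.95
tcp_pos: [0.4578, -0.0546, 0.2441]
orientation: [[-0.988, -0.154, -0.001], [-0.154, 0.988, 0.0], [0.001, 0.0, -1.0]]
contact_force: [0.4, 0.9, -0.6]
gripper_width: 0.0685
grasp_force: 0.0
```

Call:
play_rows:
  targets:
    - {"x":0,"y":-1,"z":0,"ax":0,"ay":0,"az":0,"gripper":0.8}
    - {"x":0,"y":-0.2,"z":0.5,"ax":0,"ay":0,"az":0,"gripper":0.8}
    - {"x":0,"y":0,"z":1,"ax":0,"ay":0,"az":0,"gripper":0.8}
    - {"x":0,"y":0,"z":1,"ax":0,"ay":0,"az":0,"gripper":0.8}
    - {"x":0,"y":0,"z":1,"ax":0,"ay":0,"az":0,"gripper":0.8}
    - {"x":0,"y":0,"z":1,"ax":0,"ay":0,"az":0,"gripper":0.8}
    - {"x":0,"y":0,"z":0,"ax":0,"ay":0,"az":0,"gripper":0.8}
    - {"x":0,"y":0,"z":0,"ax":0,"ay":0,"az":0,"gripper":0.8}

```text
clock: 14.75
tcp_pos: [0.4618, -0.0826, 0.1316]
orientation: [[-0.988, -0.154, -0.002], [-0.154, 0.988, 0.001], [0.002, 0.001, -1.0]]
contact_force: [0.6, 0.0, 0.8]
gripper_width: 0.0687
grasp_force: 0.0
```

```bash
python3 -c "
from h import *
s=st([.4646,-.0821,.048],-2.988)
im,d,K,o,R=cap('scene');cv2.imwrite('pics/d.png',cv2.resize(im[180:280,260:400],(784,560),interpolation=3))
"
```

```text
t 14.75 p [ 0.4618 -0.0826  0.1316] ang -2.9874 tilt [-0.002   0.0006] j [-0.18  0.16 -0.53  0.88  0.   -0.33] F [0.57 0.   0.76] w 0.0687
units [-0.12  0.    3.34] az 0.01
```

View pics/d.png

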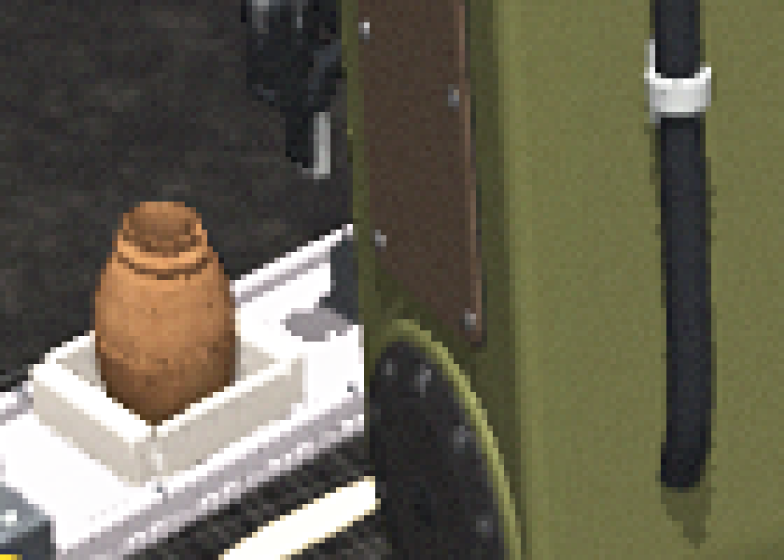

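The arm hides the tab from this view. The near finger is at (310,150), clear of the jar and foam, so I'll descend and grip.

Call:
play_rows:
  targets:
    - {"x":-0.1,"y":0,"z":1,"ax":0,"ay":0,"az":0,"gripper":0.8}
    - {"x":0,"y":0,"z":1,"ax":0,"ay":0,"az":0,"gripper":0.8}
    - {"x":0,"y":0,"z":0.7,"ax":0,"ay":0,"az":0,"gripper":0.8}
    - {"x":0,"y":0,"z":0.5,"ax":0,"ay":0,"az":0,"gripper":0.6}
    - {"x":0,"y":0,"z":0.1,"ax":0,"ay":0,"az":0,"gripper":0.4}
    - {"x":0,"y":0,"z":0,"ax":0,"ay":0,"az":0,"gripper":0.3}
    - {"x":0,"y":0,"z":0,"ax":0,"ay":0,"az":0,"gripper":0.25}
    - {"x":0,"y":0,"z":0,"ax":0,"ay":0,"az":0,"gripper":0.22}

```text
clock: 15.6
tcp_pos: [0.4661, -0.083, 0.0506]
orientation: [[-0.988, -0.153, 0.002], [-0.153, 0.988, -0.0], [-0.002, -0.001, -1.0]]
contact_force: [0.5, 0.8, 0.8]
gripper_width: 0.0191
grasp_force: 0.0
```

Call:
play_rows:
  targets:
    - {"x":0,"y":0,"z":0,"ax":0,"ay":0,"az":0,"gripper":0.18}
    - {"x":0,"y":0,"z":0,"ax":0,"ay":0,"az":0,"gripper":0.15}
    - {"x":0,"y":0,"z":0,"ax":0,"ay":0,"az":0,"gripper":0.1}
    - {"x":0,"y":0,"z":0,"ax":0,"ay":0,"az":0,"gripper":0}
    - {"x":0,"y":0,"z":0,"ax":0,"ay":0,"az":0,"gripper":0}

```text
clock: 16.1
tcp_pos: [0.4655, -0.0827, 0.0501]
orientation: [[-0.988, -0.153, 0.001], [-0.153, 0.988, 0.0], [-0.001, 0.0, -1.0]]
contact_force: [-1.4, 1.0, 5.5]
gripper_width: 0.0106
grasp_force: 58.6
```

Call:
play_rows:
  targets:
    - {"x":0,"y":-0.1,"z":0,"ax":0,"ay":0,"az":0,"gripper":0}
    - {"x":0,"y":-0.2,"z":0,"ax":0,"ay":0,"az":0,"gripper":0}
    - {"x":0,"y":-0.25,"z":0,"ax":0,"ay":0,"az":0,"gripper":0}
    - {"x":0,"y":-0.25,"z":0,"ax":0,"ay":0,"az":0,"gripper":0}
    - {"x":0,"y":-0.25,"z":0,"ax":0,"ay":0,"az":0,"gripper":0}
    - {"x":0,"y":-0.25,"z":0,"ax":0,"ay":0,"az":0,"gripper":0}
    - {"x":0,"y":-0.2,"z":0,"ax":0,"ay":0,"az":0,"gripper":0}
    - {"x":0,"y":-0.1,"z":0,"ax":0,"ay":0,"az":0,"gripper":0}

```text
clock: 16.9
tcp_pos: [0.4717, -0.1223, 0.0501]
orientation: [[-0.988, -0.153, 0.001], [-0.153, 0.988, 0.001], [-0.001, 0.001, -1.0]]
contact_force: [-0.7, 3.0, 5.3]
gripper_width: 0.0108
grasp_force: 58.7
```

Call:
play_rows:
  targets:
    - {"x":0,"y":-0.2,"z":0,"ax":0,"ay":0,"az":0,"gripper":0}
    - {"x":0,"y":-0.25,"z":0,"ax":0,"ay":0,"az":0,"gripper":0}
    - {"x":0,"y":-0.25,"z":0,"ax":0,"ay":0,"az":0,"gripper":0}
    - {"x":0,"y":-0.2,"z":0,"ax":0,"ay":0,"az":0,"gripper":0}
    - {"x":0,"y":-0.15,"z":0,"ax":0,"ay":0,"az":0,"gripper":0}
    - {"x":0,"y":-0.1,"z":0,"ax":0,"ay":0,"az":0,"gripper":0}
    - {"x":0,"y":0,"z":0,"ax":0,"ay":0,"az":0,"gripper":0}

```text
clock: 17.6
tcp_pos: [0.4761, -0.151, 0.0501]
orientation: [[-0.988, -0.152, 0.001], [-0.152, 0.988, 0.0], [-0.001, 0.0, -1.0]]
contact_force: [-0.6, 0.8, 5.9]
gripper_width: 0.0109
grasp_force: 58.6
```

```bash
python3 -c "
from h import *
s=st();print(np.linalg.norm(np.array(s['tcp_pos'])[:2]-[.4655,-.0827]))
"
```

```text
t 17.6 p [ 0.4761 -0.151   0.0501] ang -2.9885 tilt [0.0009 0.0002] j [-0.31  0.3  -0.56  0.7   0.   -0.46] F [-0.65  0.78  5.93] w 0.0109
0.06908101722979823
```

Call:
play_rows:
  targets:
    - {"x":0,"y":-0.05,"z":0,"ax":0,"ay":0,"az":0,"gripper":0}
    - {"x":0,"y":-0.03,"z":0,"ax":0,"ay":0,"az":0,"gripper":0}
    - {"x":0,"y":0,"z":0,"ax":0,"ay":0,"az":0,"gripper":0}
    - {"x":0,"y":0,"z":0,"ax":0,"ay":0,"az":0,"gripper":0}

```text
clock: 18.0
tcp_pos: [0.4762, -0.1516, 0.0501]
orientation: [[-0.988, -0.153, 0.001], [-0.153, 0.988, 0.003], [-0.001, 0.003, -1.0]]
contact_force: [-1.0, 5.2, 6.9]
gripper_width: 0.0109
grasp_force: 59.0
```

The tray is at its stop. I'll relax slightly, release and rise.

Call:
play_rows:
  targets:
    - {"x":0,"y":0.04,"z":0,"ax":0,"ay":0,"az":0,"gripper":0}
    - {"x":0,"y":0,"z":0,"ax":0,"ay":0,"az":0,"gripper":0.3}
    - {"x":0,"y":0,"z":0,"ax":0,"ay":0,"az":0,"gripper":0.6}
    - {"x":0,"y":0,"z":0,"ax":0,"ay":0,"az":0,"gripper":0.6}
    - {"x":0,"y":0,"z":0,"ax":0,"ay":0,"az":0,"gripper":0.6}
    - {"x":0,"y":0,"z":-0.5,"ax":0,"ay":0,"az":0,"gripper":0.6}
    - {"x":0,"y":0,"z":-1,"ax":0,"ay":0,"az":0,"gripper":0.6}
    - {"x":0,"y":0,"z":-1,"ax":0,"ay":0,"az":0,"gripper":0.6}

```text
clock: 18.8
tcp_pos: [0.4754, -0.1517, 0.1132]
orientation: [[-0.988, -0.153, -0.001], [-0.153, 0.988, 0.0], [0.001, 0.0, -1.0]]
contact_force: [-0.1, -0.2, -1.0]
gripper_width: 0.0514
grasp_force: 0.0
```

Call:
play_rows:
  targets:
    - {"x":0,"y":0,"z":-1,"ax":0,"ay":0,"az":0,"gripper":0.6}
    - {"x":0,"y":0,"z":-1,"ax":0,"ay":0,"az":0,"gripper":0.6}
    - {"x":0,"y":0,"z":-1,"ax":0,"ay":0,"az":0,"gripper":0.6}
    - {"x":0,"y":-1,"z":-1,"ax":0,"ay":0,"az":0,"gripper":0.6}
    - {"x":0,"y":-1,"z":-1,"ax":0,"ay":0,"az":0,"gripper":0.6}
    - {"x":0,"y":-1,"z":0,"ax":0,"ay":0,"az":0,"gripper":0.6}
    - {"x":0,"y":-1,"z":0,"ax":0,"ay":0,"az":0,"gripper":0.6}
    - {"x":0,"y":0,"z":0,"ax":0,"ay":0,"az":0,"gripper":0.6}

```text
clock: 19.6
tcp_pos: [0.4915, -0.2532, 0.2381]
orientation: [[-0.989, -0.15, 0.001], [-0.15, 0.989, -0.002], [-0.001, -0.002, -1.0]]
contact_force: [0.6, 0.1, -1.2]
gripper_width: 0.0512
grasp_force: 0.0
```

```bash
python3 -c "
from h import *
im,d,K,o,R=cap('top');P=cloud(d,K,o,R);H=P[...,2]
st()
cv2.imwrite('pics/e.png',cv2.resize(im[140:260,190:460],(800,356),interpolation=3))
for n,(a,b),(u0,u1,v0,v1) in [('knob',(.115,.17),(228,270,185,230)),('tab',(.047,.06),(375,412,170,212)),('jar',(.095,.13),(310,365,170,225))]:
    m=np.zeros(H.shape,bool);m[v0:v1,u0:u1]=1;m&=(H>a)&(H<b);print(n,m.sum(),P[m].mean(0) if m.any() else 0)
"
```

```text
t 19.65 p [ 0.4911 -0.2517  0.2378] ang -2.9904 tilt [ 0.0006 -0.0002] j [-0.47  0.23 -0.19  1.15  0.   -0.62] F [-0.35  0.47  0.69] w 0.051
knob 168 [0.42453118 0.1678406  0.13715218]
tab 107 [ 0.47485064 -0.15062527  0.05341721]
jar 452 [ 0.45350942 -0.02664302  0.11009341]
```

View pics/e.png

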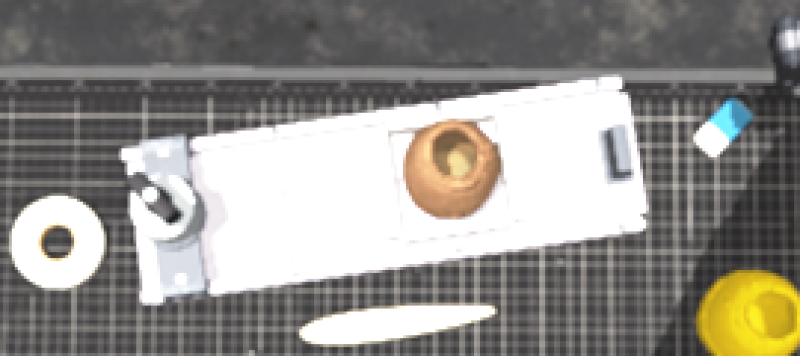

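The picture shows the knob turned and raised at (152,196), the tab at the carrier's end (618,152), the jar upright at (452,168) and the bystanders unmoved. I'll hand it in.

```bash
python3 -c "
from h import *
print(env.hand_in())"
```

```text
the job is handed in; nothing more can be done
None
```

I handed the job in at about 19.7 s: the plunger rests retracted in its notch, and the tray is out about 69.5 mm, against its stop. The jar is upright in its nest, and the last picture shows the bystanders unmoved; no verdict came back.

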